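# Weigh a lot of honey jars, then arrest and bolt the scale for carrying

## Robot

A 6-joint arm with a two-finger parallel gripper is mounted at the origin on the work surface. World frame = base frame: x ahead of the robot, y to its left, z up, the work surface at z = 0. Lengths are in mm, angles in rad, forces in N, time in s.
With the tool pointing down it reaches from about 300 to 775 mm from the base axis. Payload 14.6 kg.
Tool frame: the origin (TCP) lies at the very end of the fingers, on their centre line; the grasp point (between the pads) lies 19 mm behind it; z points along the fingers, y is the line along which they close (so a half turn about z gives the same grasp; the last joint's range is limited). The gripper opens to 94 mm and grips with 3 to 60 N. Pads are 16 mm wide; open, the fingers measure 119 mm over their backs; the gripper's body (75 mm by 177 mm) begins 78 mm behind the grasp point.
Start: joints at [1.068, 0.3, 1.521, -0, 1.321, -0.067], TCP at [232.171, 498.584, 205.446] pointing down, gripper open.
Joint ranges: [-3.03, 3.03], [-0.79, 2.21], [0.23, 2.52], [-1.04, 4.18], [0, 3.07], [-2.55, 2.55]. Speed limits (rad/s): [2.22, 2.22, 2.57, 3.14, 3.14, 3.14].

## Interface

Orientations are given as [roll, pitch, yaw] about the fixed x, y, z axes, in that order (R = Rz(yaw) Ry(pitch) Rx(roll)).
In Python, from cell import manip, eyes, ticket gives the robot as it stands. The module is installed in compiled form; this text tells all that it offers.
- The arm moves only by the tool arm_command, never from a script. Its argument "plan" is a list of rows, each a list of 5 numbers: the opening, from -1 (shut) to 1 (fully open), then the shift along the tool's x, y, z in m, then the turn about the tool's z in rad. In form: [[jaw, dx, dy, dz, roll], ...]. A call has 1 to 20 rows; each row shifts and turns the commanded pose from where the row before left it, along the tool's axes as they then stand; what a row does not reach is not made up. A row lasts 1/8 s, in which the tool goes at most 62.5 mm and 10.7 degrees, less where a joint would pass 70% of its speed; a pose out of reach is approached as far as the arm can. A call is refused whole if a number of a shift passes 0.0625 or a number of a turn 0.188, either way. A call with a gripper value outside its range is refused whole. The fingers move at their own pace and stop on an object; "newtons" is the grip in N (left out, the last holds). Time passes only in rows, so rows that do not move let the fingers close. It gives the time, the measured TCP pose, the force, the opening and the grip force at its end, in the units of the state.
- manip.read_state(): the state, without advancing time (a new reading comes with each control period).
- eyes.camera(name): name is "scene" or "top" or "wrist"; returns a dict with "img" (420x560x3 uint8, blue, green, red), "z_map" (420x560 float32, mm along the optical axis (not along the pixel's ray), 0 where there is no reading), "fx", "fy", "cx", "cy" (pixels), "dist" ([k1, k2, p1, p2, k3] as OpenCV has them; the pictures are not rectified), "eye" and "orientation" of the camera in the world. Camera axes: x right, y down, z forward; pixel columns grow to the right and rows downward; lengths in mm; the calibration is good to about 2 mm. A picture is of the moment at which its call begins.
- ticket.sign_off(): hands the job in; it is judged then, once.
The state is a dict: "clock": time; "joints": joint angles; "qd": joint speeds; "effort": joint torques, N m; "eef_pos": TCP position; "eef_rot": TCP orientation; "wrist_force": force on the tool from outside, world axes, zero at the start; "moment": the same for the moment, N m; "finger_gap": finger opening in mm; "finger_force": force on a finger pad.
Only numpy, scipy, OpenCV 4.12 (cv2) and the standard library are available. Lean on these libraries where they do the work, as an engineer would, in place of code of your own. Each camera call takes 0.05 s, during which the arm holds its last target. There are 200 camera calls.

## Task

Draw the scale's transport bolt fully back, then put honey jars from the white board into the scale pan until the needle rests in the green sector. Then press the red pad down until the spring catch holds the tray down by itself, and slide the bolt fully home into its keeper so that the scale can be carried with the jars in it. Spare jars stay out of the pan; do not disturb the two bowls and the yellow jar.

Things in the scene. Friction and masses are not known exactly. Their poses are not given: they have to be found in the camera images.
- scale: White bench scale, fixed. Origin: bench level, under its pan's centre; x points away from the robot to the round dial (centre x = 155 mm, 83 mm high), y to the bolt side, z up. Housing 190 x 170 mm, 55 mm high. Bolt track and keeper: y = 116 to 138 mm, x = -152 to 64 mm, 38 mm high, keeper hoop 56 mm high at x = 45 mm. Place and yaw vary.
- pan: Square open steel pan, 200 x 200 mm outside, walls 4 mm thick, 18 mm high from its underside; floor 4 mm thick. Origin: centre of its underside, 115 mm above the bench when empty, axes as the scale's. It is carried by the sprung tray and sinks 5.45 mm for each 100 g put in (180 N/m).
- pan_floor (a point): Centre of the pan's inner floor (top face), moves with it.
- tray (a joint): How far pan and red pad have sunk, m: 0 empty, 0.0224 to 0.0321 with the right weight, end stop 0.052. Pushed to 0.049 or more, a spring catch snaps over it and keeps it at about 0.046. About 4 to 8 N on the pad bring a rightly loaded pan down. With the bolt home the raised tray can sink only about 2 mm.
- press_pad (a point): Centre of the top face of the red pad, 45 x 60 mm and 8 mm thick, that sticks out of the pan's near (-x) side, 125 mm from the pan's centre, its top 8 mm above the pan's inner floor. It moves with the pan.
- needle (a joint): Red needle of the dial, 38 mm long, rad clockwise from above: 0 when empty (it points along the scale's -y), 0.28 rad more for each 100 g (52 rad per m of the tray's sinking). The green sector reaches from 1.16 to 1.67 rad (410 to 590 g); the needle stands near 2.4 when the tray is caught down, which then says nothing of the weight.
- bolt (a joint): Transport bolt, m: 0 home in its keeper, 0.070 fully drawn back. It slides along the scale's x axis: home is towards +x, opening towards -x. About 1.5 N of friction. It cannot be slid home while the tray stands between its raised and its caught-down height: the tray's lug is in the way.
- bolt_knob (a point): Top centre of the upright black cylindrical bolt handle, 18 mm in diameter, rising 75 mm above the brass bolt; its top is 125 mm above the bench. Its lower end, to 50 mm above the bench, is on the bolt.
- catch_knob (a point): Top of the black release knob, 12 mm in diameter, of the spring catch on the scale's -y side, 82 mm above the bench. The catch works by itself; only to free a caught tray is the knob pulled 7 mm or more outwards (to -y).
- board: Thin white board, 240 x 240 x 6 mm, lying fixed on the bench, on which the jars stand. Origin: centre of its underside.
- jar1: Small closed honey jar, amber with a blue lid, an upright cylinder 42 mm in diameter and 38 mm high, 70 to 140 g (they look alike but are unequally filled). Origin: centre of its underside, z up. Stands on the white board at the start. 6 or 7 of the seven jars are present.
- jar2: Small closed honey jar, amber with a blue lid, an upright cylinder 42 mm in diameter and 38 mm high, 70 to 140 g (they look alike but are unequally filled). Origin: centre of its underside, z up. Stands on the white board at the start. 6 or 7 of the seven jars are present.
- jar3: Small closed honey jar, amber with a blue lid, an upright cylinder 42 mm in diameter and 38 mm high, 70 to 140 g (they look alike but are unequally filled). Origin: centre of its underside, z up. Stands on the white board at the start. 6 or 7 of the seven jars are present.
- jar4: Small closed honey jar, amber with a blue lid, an upright cylinder 42 mm in diameter and 38 mm high, 70 to 140 g (they look alike but are unequally filled). Origin: centre of its underside, z up. Stands on the white board at the start. 6 or 7 of the seven jars are present.
- jar5: Small closed honey jar, amber with a blue lid, an upright cylinder 42 mm in diameter and 38 mm high, 70 to 140 g (they look alike but are unequally filled). Origin: centre of its underside, z up. Stands on the white board at the start. 6 or 7 of the seven jars are present.
- jar6: Small closed honey jar, amber with a blue lid, an upright cylinder 42 mm in diameter and 38 mm high, 70 to 140 g (they look alike but are unequally filled). Origin: centre of its underside, z up. Stands on the white board at the start. 6 or 7 of the seven jars are present.
- jar7: Small closed honey jar, amber with a blue lid, an upright cylinder 42 mm in diameter and 38 mm high, 70 to 140 g (they look alike but are unequally filled). Origin: centre of its underside, z up. Stands on the white board at the start. 6 or 7 of the seven jars are present.
- green_bowl: Lime green bowl, 110 mm across, 50 mm high. Origin: centre of its underside. Not part of the work: leave it where it is.
- steel_bowl: Steel bowl, 140 mm across, 60 mm high. Origin: centre of its underside. Not part of the work: leave it where it is.
- yellow_jar: Yellow jar with white cap, 74 mm across, 110 mm high. Origin: centre of its underside. Not part of the work: leave it where it is.
There are look-alikes about, which are no part of the job. What is shaped like the jar3 but black or pink is not meant.

How it is judged (in metres and radians):
On the way, in this order (a step that is already met when the one before it is completed fails the run):
1. the bolt is drawn fully back (0.062 m or more) (value of joint bolt above 0.062 m), for 0.2 s.
2. the needle rests in the green sector (1.16 to 1.67 rad), with nothing touched by the fingers (value of joint needle between 1.14 and 1.69 rad and velocity of joint needle between -0.15 and 0.15 rad/s and contact force between the fingers and anything else below 0.1 N), for 0.5 s.
3. the catch holds the tray down (sunk 0.043 m or more) without the robot's touch (value of joint tray between 0.043 and 0.049 m and contact force between the fingers and anything else below 0.1 N), for 0.3 s.
4. the bolt is home in its keeper (value of joint bolt below 0.008 m), for 0.2 s.
At the end, for the whole second after the job is handed in: the bolt is home (within 8 mm of its end), the tray is held down by the catch (sunk 43 mm or more), the jars lying in the pan weigh what the green sector asks for (they press on it with 3.85 to 5.95 N), and every jar is at rest (value of joint bolt below 0.008 m and value of joint tray above 0.043 m and contact force between pan and anything else between 3.85 and 5.95 N and linear speed of each of jar1, jar2, jar3, jar4, jar5, jar6, jar7 below 0.03 m/s); the robot touches nothing.
It fails at once if the green bowl is moved by more than 40 mm (distance of green_bowl from where it was at the start of the episode above 0.04 m).
It fails at once if the steel bowl is moved by more than 40 mm (distance of steel_bowl from where it was at the start of the episode above 0.04 m).
It fails at once if the yellow jar is moved by more than 40 mm (distance of yellow_jar from where it was at the start of the episode above 0.04 m).
It fails at once if a jar falls off the bench (height (world z) of any of jar1, jar2, jar3, jar4, jar5, jar6, jar7 below -0.05 m).
Of jar1, jar2, jar3, jar4, jar5, jar6, jar7 only 6 to 7 are there at a start; the rules pass over those that are not, and their reading is None.
At some moment in a run one of jar1, jar2, jar3, jar4, jar5, jar6, jar7 may be knocked a few centimetres aside while the robot is not near it.
Once in a run the grip may slacken for a moment while it holds something.
It also fails if it takes over 210 s, if anything falls off the work surface, if the arm or the gripper's body presses on something with over 40 N, if the wrist force passes 120 N, or if a joint passes its speed limit or range.

## Working session

There is one attempt and no reset: what is moved stays moved. The work goes in short steps, Python scripts to look and compute and a tool call to move; the robot and the scene stay as the last step left them, time stands still between calls to the robot, and variables do not carry over. Pictures are saved under pics/ and viewed, at most 14 in all, crops included, and the job is handed in when it is done.

Besides the shell and the picture viewer there is one more tool, called after ">>>" by a JSON object that holds its "method" and its "body", one argument or row to a line. arm_command: Moves the arm, as the interface text tells. Its arguments: {"type":"object","properties":{"plan":{"type":"array"},"newtons":{"type":"number"}},"required":["plan"]}

```bash
mkdir -p pics
cat > h.py <<'E'
import numpy as np, cv2
from cell import manip, eyes, ticket
from scipy.spatial.transform import Rotation as R
def rot(c):
    o=np.array(c["orientation"],float)
    if o.shape==(3,3): return o
    return R.from_euler('xyz',o).as_matrix() if o.size==3 else R.from_quat(o).as_matrix()
def K(c): return np.array([[c["fx"],0,c["cx"]],[0,c["fy"],c["cy"]],[0,0,1.]])
def ray(c,uv):
    uv=np.array(uv,float).reshape(-1,1,2)
    p=cv2.undistortPoints(uv,K(c),np.array(c["dist"],float)).reshape(-1,2)
    return np.c_[p,np.ones(len(p))]
def onplane(c,uv,z):
    d=ray(c,uv)@rot(c).T; e=np.array(c["eye"],float)
    return e+d*((z-e[2])/d[:,2])[:,None]
def depthpt(c,uv):
    uv=np.array(uv,float).reshape(-1,2); z=np.array([c["z_map"][int(v),int(u)] for u,v in uv])
    return np.array(c["eye"])+(ray(c,uv)*z[:,None])@rot(c).T
def proj(c,P):
    Rm=rot(c); P=np.array(P,float).reshape(-1,3)
    r,_=cv2.Rodrigues(Rm.T); t=-Rm.T@np.array(c["eye"],float)
    return cv2.projectPoints(P,r,t,K(c),np.array(c["dist"],float))[0].reshape(-1,2)
def st():
    s=manip.read_state(); print({k:np.round(s[k],3).tolist() for k in("clock","joints","eef_pos","eef_rot","wrist_force","finger_gap","finger_force")})
    return s
E
python3 - <<'E'
from h import *
st()
for n in("scene","top"):
    c=eyes.camera(n); cv2.imwrite(f"pics/{n}0.png",c["img"]); print(n,c["eye"],c["orientation"],c["fx"])
E
```

```text
{'clock': 0.0, 'joints': [1.068, 0.3, 1.522, -0.0, 1.321, -0.067], 'eef_pos': [232.043, 498.345, 204.871], 'eef_rot': [-3.14, -0.0, 2.706], 'wrist_force': [0.075, 0.506, -0.512], 'finger_gap': 94.098, 'finger_force': 0.0}
scene [1459.878204    619.29994713  826.40125421] [-2.17689898  0.00565373  2.19273161] 492.8461460297781
top [ 309.8175142     6.13698179 1356.38558981] [-2.91815780e+00 -1.51937577e-03 -1.49137710e+00] 452.6575238845426
```

View pics/scene0.png

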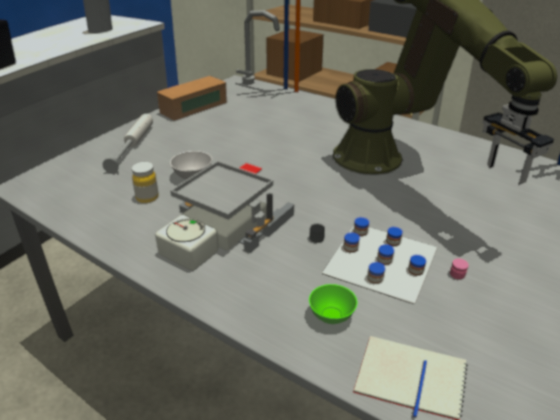

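View pics/top0.png

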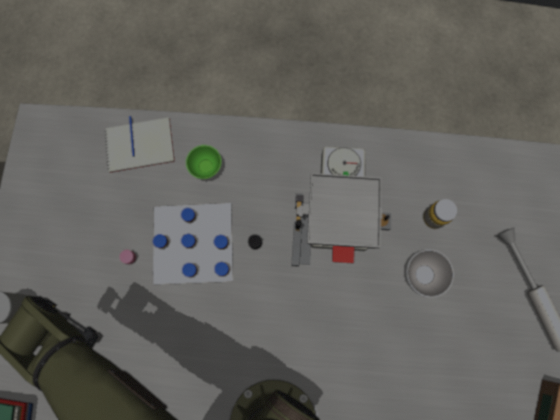

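The scene view shows seven candidates: six blue-lidded jars on the board, plus a black one at (317,232) and a pink one at (459,268). In the top view, the blue lids are at (188,215), (160,241), (188,241), (221,242), (190,270) and (222,269). The look-alikes there are black at (255,241) and pink at (127,257). The pan is at about (344,212), the red pad at (343,255), the black bolt handle near (298,225) and the dial at (344,162). I choose the blue lids, and next I'll measure and check a crop.

Run:
```python
from h import *
c=eyes.camera("top"); im=c["img"]; hsv=cv2.cvtColor(im,cv2.COLOR_BGR2HSV)
def blobs(m,mn=20):
    n,l,s,ce=cv2.connectedComponentsWithStats(m.astype(np.uint8)); return [(s[i,4],ce[i],l==i) for i in range(1,n) if s[i,4]>=mn]
H,S,V=hsv[...,0],hsv[...,1],hsv[...,2]
for a,ce,_ in blobs((H>105)&(H<125)&(S>150)&(V>60),40): print("blue",a,ce.round(1),onplane(c,ce,44)[0].round(0))
for a,ce,m in blobs(((H<5)|(H>175))&(S>150)&(V>80),100):
    print("red",a,ce.round(1),onplane(c,ce,127)[0].round(1)); ys,xs=np.nonzero(m); r=cv2.minAreaRect(np.c_[xs,ys].astype(np.float32)); print(r, onplane(c,cv2.boxPoints(r),127).round(0).tolist())
# pan rim via depth height
Hh=np.zeros(im.shape[:2]); v,u=np.mgrid[0:420,0:560]; 
P=(np.array(c["eye"])+(ray(c,np.c_[u.ravel(),v.ravel()])*c["z_map"].reshape(-1,1))@rot(c).T).reshape(420,560,3)
reg=(u>285)&(u<400)&(v>135)&(v<275)
m=reg&(P[...,2]>108)&(P[...,2]<145)
for a,ce,mm in blobs(m,300):
    ys,xs=np.nonzero(mm); r=cv2.minAreaRect(np.c_[xs,ys].astype(np.float32)); b=cv2.boxPoints(r); print("pan",a,b.round(0).tolist(),onplane(c,b,133).round(0).tolist(), np.median(P[mm][:,2]))
for n,uv,z in(("black",(255,241),44),("pink",(127,257),40),("green",(204,163),50),("yellow",(443,212),110),("steel",(430,273),60)): print(n,onplane(c,uv,z)[0].round(0))
k=(V<50)&(u>285)&(u<312)&(v>185)&(v<275)
for a,ce,m in blobs(k,8): print("dark",a,ce.round(1),onplane(c,ce,125)[0].round(0),np.median(P[m][:,2]))
cr=np.hstack([cv2.resize(im[135:275,275:405],None,fx=4,fy=4,interpolation=2)]); cv2.imwrite("pics/crop1.png",cr)
```

```text
blue 109 [187.7 214.4] [577. 303.  44.]
blue 114 [159.6 240.7] [491. 377.  44.]
blue 112 [187.9 240.3] [499. 293.  44.]
blue 113 [220.7 241.5] [504. 196.  44.]
blue 113 [221.4 268.6] [425. 185.  44.]
blue 112 [189.  269.4] [414. 279.  44.]
red 302 [342.6 253.7] [ 484.3 -152.3  127. ]
((343.0, 253.5), (15.0, 20.0), 90.0) [[503.0, -125.0, 127.0], [508.0, -180.0, 127.0], [466.0, -182.0, 127.0], [462.0, -127.0, 127.0]]
pan 5540 [[300.0, 260.0], [305.0, 172.0], [384.0, 177.0], [378.0, 265.0]] [[458.0, -36.0, 133.0], [707.0, -33.0, 133.0], [711.0, -257.0, 133.0], [461.0, -250.0, 133.0]] 120.24466208265017
black [513.  95.  44.]
pink [435. 469.  40.]
green [739. 272.  50.]
yellow [ 628. -437.  110.]
steel [ 457. -417.   60.]
dark 46 [298.1 224.6] [556. -25. 125.] 119.54551389332221
```

View pics/crop1.png

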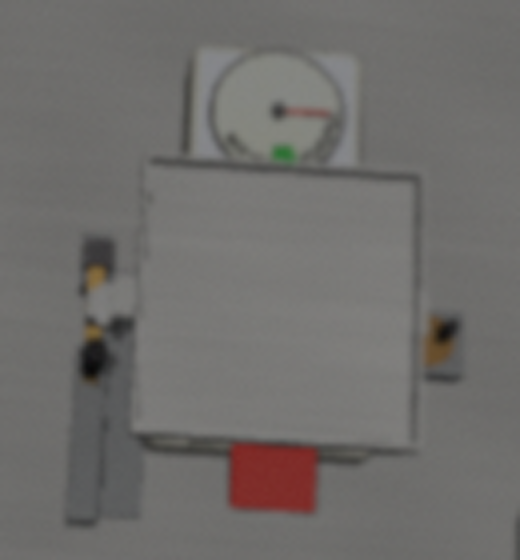

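The crop confirms the layout. The pan's corners are at crop (150,160), (418,177), (413,450) and (135,435). The black bolt handle is at (93,355) and the needle is at zero, pointing right. The green sector is at (283,153), and the catch knob is at (445,328).

```bash
cat > geo.py <<'E'
from h import *
E
python3 - <<'E'
from h import *
c=eyes.camera("top")
cr=np.array([(150,160),(418,177),(413,450),(135,435)])/4+[275,135]
W=onplane(c,cr,133); print(W.round(1).tolist(), W.mean(0)); 
print("len",np.linalg.norm(W-np.roll(W,-1,0),axis=1))
ax=(W[0]-W[3]+W[1]-W[2])[:2]; yaw=np.arctan2(ax[1],ax[0]); ay=(W[0]-W[1]+W[3]-W[2])[:2]; print("yaw",yaw,np.arctan2(ay[1],ay[0])-np.pi/2)
cen=W.mean(0)[:2]; a=np.array([np.cos(yaw),np.sin(yaw)]);b=np.array([-a[1],a[0]])
d=onplane(c,np.array((278,110))/4+[275,135],83)[0][:2]
p=onplane(c,[342.6,253.7],127)[0][:2]
k=onplane(c,np.array([(93,345),(93,355)])/4+[275,135],125)[:,:2]
for n,q in(("dial",d),("pad",p),("k1",k[0]),("k2",k[1])): print(n,q,(q-cen)@a,(q-cen)@b)
E
```

```text
[[700.1, -55.3, 133.0], [703.2, -245.8, 133.0], [507.9, -248.4, 133.0], [503.5, -57.5, 133.0]] [ 603.65319766 -151.75876306  133.        ]
len [190.57152184 195.32223627 190.90908117 196.59828682]
yaw 0.012366886211985138 0.01973702680089162
dial [ 762.56223632 -150.22162424] 158.91589618657 -0.42813863338790714
pad [ 484.21298988 -152.15576111] -119.43598381480871 1.0800981125827724
k1 [565.4152372  -24.69102073] -36.663644194494246 127.53089803659168
k2 [558.35543865 -25.19279698] -43.72910813734682 127.11646565710129
```

>>> {"method": "arm_command", "body": {
  "plan": [
    [0,0,0,0,0.16],
    [0,0,0,0,0.16],
    [0,0,0,0,0.16],
    [0,0,0,0,0.16],
    [0,0,0,0,0.16],
    [0,0,0,0,0.16],
    [0,0,0,0,0.16],
    [0,-0.0528,0.032,0,0],
    [0,-0.0528,0.032,0,0],
    [0,-0.0528,0.032,0,0],
    [0,-0.0528,0.032,0,0],
    [0,-0.0528,0.032,0,0],
    [0,-0.0528,0.032,0,0],
    [0,-0.0528,0.032,0,0],
    [0,-0.0528,0.032,0,0],
    [0,-0.0528,0.032,0,0],
    [0,-0.0528,0.032,0,0],
    [0,0,0,0,0],
    [0,0,0,0,0]
  ],
  "newtons": 8
}}

```text
clock: 2.58
eef_pos: [559.7, -24.2, 205.1]
eef_rot: [-3.141, -0.0, 1.586]
wrist_force: [-1.0, -0.2, 1.1]
finger_gap: 46.7
finger_force: 0.0
```

Run:
```python
from h import *
st(); c=eyes.camera("wrist"); print(c["eye"],c["orientation"]); cv2.imwrite("pics/w1.png",c["img"])
```

```text
{'clock': 2.575, 'joints': [-0.109, 0.323, 1.491, 0.0, 1.328, -0.124], 'eef_pos': [559.706, -24.207, 205.118], 'eef_rot': [-3.141, -0.0, 1.586], 'wrist_force': [-1.012, -0.219, 1.051], 'finger_gap': 46.734, 'finger_force': 0.0}
[557.92633422  58.88532863 383.9937707 ] [2.85240115e+00 9.14843517e-04 1.40631610e-02]
```

View pics/w1.png

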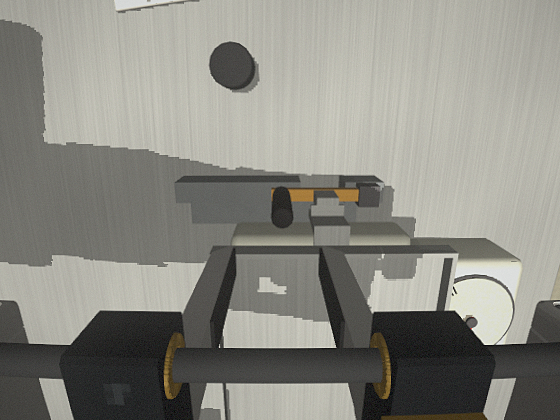

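The wrist view shows the upright black handle at (282,205), with its top at the lower end, about (283,217). It sits between the two fingertips at (225,250) and (325,250).

Run:
```python
from h import *
c=eyes.camera("wrist"); print(onplane(c,[(283,216),(281,192)],125)[0].round(1),onplane(c,(281,192),50).round(1), depthpt(c,[(283,216)]))
# pan near-left corner and edge
print(onplane(c,[(215,247),(455,250)],133).round(1).tolist())
```

```text
[563.6 -22.6 125. ] [[562.8 -21.3  50. ]] [[563.60362622 -22.79403267 124.3924409 ]]
[[510.4, -46.5, 133.0], [701.9, -46.6, 133.0]]
```

>>> {"method": "arm_command", "body": {
  "plan": [
    [0,0.001,0.004,0.04,0],
    [0,0,0,0.04,0],
    [0,0,0,0.035,0],
    [0,0,0,0,0],
    [-0.8,0,0,0,0],
    [-0.8,0,0,0,0],
    [-0.8,0,0,0,0],
    [-0.8,0,0,0,0],
    [-0.8,0,-0.012,0,0],
    [-0.8,0,-0.012,0,0],
    [-0.8,0,-0.012,0,0],
    [-0.8,0,-0.012,0,0],
    [-0.8,0,-0.012,0,0],
    [-0.8,0,-0.01,0,0],
    [-0.8,0,-0.003,0,0],
    [-0.8,0,0,0,0],
    [-0.8,0,0,0,0],
    [-0.8,0,0,0,0]
  ]
}}

```text
clock: 4.92
eef_pos: [492.9, -24.7, 91.2]
eef_rot: [3.135, 0.0, 1.586]
wrist_force: [16.4, -0.2, -4.1]
finger_gap: 22.6
finger_force: 8.0
```

>>> {"method": "arm_command", "body": {
  "plan": [
    [0,0,0,0,0],
    [0,0,0,0,0],
    [0,0,0.002,0.0,0],
    [0.36,0,0,-0.05,0],
    [0.36,0,0,-0.05,0],
    [0.36,0.055,0.0035,0,0],
    [0.36,0.055,0.0035,0,0],
    [0.36,0.055,0.0035,0,0],
    [0.36,0.055,0.0035,0,0],
    [0.36,0,0,0,0],
    [0.36,0,0,0,0]
  ]
}}

```text
clock: 6.3
eef_pos: [503.6, 195.3, 190.2]
eef_rot: [-3.141, 0.0, 1.586]
wrist_force: [-0.4, -0.1, 0.3]
finger_gap: 64.0
finger_force: 0.0
```

```bash
cat >> h.py <<'E'
def blobs(m,mn=20):
    n,l,s,ce=cv2.connectedComponentsWithStats(m.astype(np.uint8)); return [(s[i,4],ce[i],l==i) for i in range(1,n) if s[i,4]>=mn]
def jars(c,mn=40,z=44):
    H,S,V=cv2.split(cv2.cvtColor(c["img"],cv2.COLOR_BGR2HSV))
    for a,ce,m in blobs((H>105)&(H<125)&(S>150)&(V>60),mn): print("blue",a,ce.round(0),onplane(c,ce,z)[0].round(1))
E
python3 - <<'E'
from h import *
st(); c=eyes.camera("wrist"); jars(c,300); cv2.imwrite("pics/w2.png",c["img"])
c=eyes.camera("top"); jars(c)
k=c["img"]; cv2.imwrite("pics/t2.png",np.hstack([cv2.resize(k[135:275,275:405],None,fx=4,fy=4)]))
E
```

```text
{'clock': 6.3, 'joints': [0.302, 0.291, 1.569, -0.0, 1.282, 0.287], 'eef_pos': [503.593, 195.285, 190.178], 'eef_rot': [-3.141, 0.0, 1.586], 'wrist_force': [-0.378, -0.119, 0.295], 'finger_gap': 64.045, 'finger_force': 0.0}
blue 350 [265.   4.] [490.3 363.9  44. ]
blue 1648 [361.  79.] [576. 305.  44.]
blue 1645 [274.  89.] [498.3 294.7  44. ]
blue 1556 [180. 103.] [413.2 281.4  44. ]
blue 573 [278. 184.] [503.2 207.7  44. ]
blue 1261 [197. 203.] [424.1 187.6  44. ]
blue 114 [160. 241.] [491.1 377.   44. ]
```

View pics/w2.png

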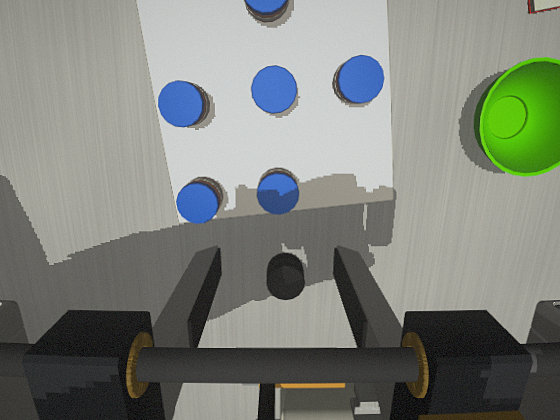

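View pics/t2.png

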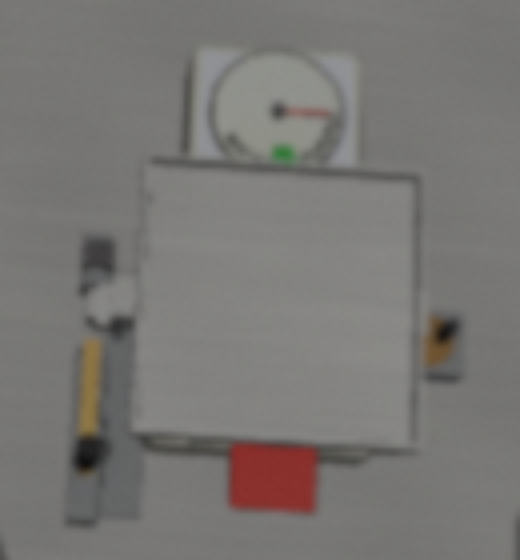

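The wrist view shows lids at (278,192), (197,203), (274,89), (361,79), (180,104) and (265,4), with the black look-alike at (285,275). The top crop shows the bolt drawn back, with the handle now at (88,450). I'll take the jar at (504,197) first.

>>> {"method": "arm_command", "body": {
  "plan": [
    [0.36,0.002,0,0.056,0],
    [0.36,0,0,0.056,0],
    [0.36,0,0,0.056,0],
    [0.36,0,0,0,0],
    [0.36,0,0,0,0],
    [-0.5,0,0,0,0],
    [-0.5,0,0,0,0],
    [-0.5,0,0,0,0],
    [-0.5,0,0,0,0],
    [-0.5,0,0,-0.03,0],
    [-0.5,0,0,-0.05,0],
    [-0.5,0,0,-0.05,0],
    [-0.5,0,0,-0.05,0],
    [-0.5,0,0,0,0]
  ],
  "newtons": 20
}}

```text
clock: 8.15
eef_pos: [504.9, 198.1, 206.4]
eef_rot: [3.135, -0.002, 1.586]
wrist_force: [0.1, 0.1, -1.5]
finger_gap: 41.4
finger_force: 20.0
```

>>> {"method": "arm_command", "body": {
  "plan": [
    [-0.5,-0.0508,0.0199,0,0],
    [-0.5,-0.0508,0.0199,0,0],
    [-0.5,-0.0508,0.0199,0,0],
    [-0.5,-0.0508,0.0199,0,0],
    [-0.5,-0.0508,0.0199,0,0],
    [-0.5,-0.0508,0.0199,0,0],
    [-0.5,-0.0508,0.0199,0,0],
    [-0.5,-0.0508,0.0199,0,0],
    [-0.5,0,0,0,0],
    [-0.5,0,0,0,0]
  ]
}}

```text
clock: 9.4
eef_pos: [668.6, -205.8, 201.1]
eef_rot: [-3.14, -0.001, 1.586]
wrist_force: [0.2, 0.1, -0.5]
finger_gap: 41.3
finger_force: 20.0
```

>>> {"method": "arm_command", "body": {
  "plan": [
    [-0.5,0,0,0.035,0],
    [-0.5,0,0,0.025,0],
    [-0.5,0,0,0.005,0],
    [-0.5,0,0,0,0],
    [0.06,0,0,0,0],
    [0.06,0,0,0,0],
    [0.06,0,0,0,0],
    [0.06,0,0,-0.03,0],
    [0.36,0,0,-0.04,0],
    [0.36,0,0,0,0],
    [0.36,0,0,0,0]
  ]
}}

```text
clock: 10.78
eef_pos: [668.8, -206.3, 206.7]
eef_rot: [-3.141, -0.0, 1.586]
wrist_force: [0.3, -0.1, 0.7]
finger_gap: 63.6
finger_force: 0.0
```

```bash
cat >> h.py <<'E'
def needle(c):
    H,S,V=cv2.split(cv2.cvtColor(c["img"],cv2.COLOR_BGR2HSV))
    v,u=np.mgrid[0:420,0:560]
    m=((H<10)|(H>170))&(S>70)&(u>325)&(u<365)&(v>140)&(v<180)
    g=(H>45)&(H<75)&(S>100)&(u>325)&(u<365)&(v>140)&(v<180)
    hub=onplane(c,(344.5,162.5),83)[0]
    for n,q in(("needle",m),("green",g)):
        if q.sum()<2: print(n,"none"); continue
        w=onplane(c,np.c_[u[q],v[q]],83)-hub
        d=w.mean(0); s=0.015; e=np.array([d[0]*np.cos(s)+d[1]*np.sin(s),-d[0]*np.sin(s)+d[1]*np.cos(s)])
        far=w[np.argsort(-np.hypot(w[:,0],w[:,1]))[:4]].mean(0)
        ang=lambda e: (np.arctan2(-e[0],-e[1]))
        print(n,q.sum(),"ang",round(ang(e),2),"g",round(ang(e)/.0028),"far",round(ang(far),2))
def look(name=None):
    st(); c=eyes.camera("top"); needle(c); jars(c)
    if name: cv2.imwrite(f"pics/{name}.png",cv2.resize(c["img"][135:275,275:405],None,fx=4,fy=4))
    return c
E
python3 - <<'E'
from h import *
look("t3")
E
```

```text
{'clock': 10.775, 'joints': [-0.352, 0.651, 1.01, 0.0, 1.481, -0.366], 'eef_pos': [668.766, -206.295, 206.691], 'eef_rot': [-3.141, -0.0, 1.586], 'wrist_force': [0.31, -0.095, 0.73], 'finger_gap': 63.593, 'finger_force': 0.0}
needle none
green 11 ang 1.46 g 522 far 1.44
blue 108 [188. 214.] [576.8 303.3  44. ]
blue 113 [160. 241.] [490.9 376.9  44. ]
blue 112 [188. 240.] [499.  292.8  44. ]
blue 103 [221. 268.] [425.8 186.5  44. ]
blue 114 [189. 269.] [414.1 279.6  44. ]
```

>>> {"method": "arm_command", "body": {
  "plan": [
    [0.36,0.0441,-0.0264,0,0],
    [0.36,0.0441,-0.0264,0,0],
    [0.36,0.0441,-0.0264,0,0],
    [0.36,0.0441,-0.0264,0,0],
    [0.36,0.0441,-0.0264,0,0],
    [0.36,0.0441,-0.0264,0,0],
    [0.36,0.0441,-0.0264,0,0],
    [0.36,0.0441,-0.0264,0,0],
    [0.36,0.0441,-0.0264,0,0],
    [0.36,0,0,0,0],
    [0.36,0,0,0,0]
  ]
}}

```text
clock: 12.2
eef_pos: [425.5, 186.6, 206.9]
eef_rot: [-3.141, 0.0, 1.586]
wrist_force: [-0.5, -0.3, -0.4]
finger_gap: 63.9
finger_force: 0.0
```

Run:
```python
from h import *
look("t3")
```

```text
{'clock': 12.2, 'joints': [0.335, 0.108, 1.749, -0.0, 1.286, 0.319], 'eef_pos': [425.508, 186.606, 206.925], 'eef_rot': [-3.141, 0.0, 1.586], 'wrist_force': [-0.538, -0.297, -0.369], 'finger_gap': 63.861, 'finger_force': 0.0}
needle none
green 11 ang 1.46 g 522 far 1.44
blue 124 [366. 188.] [ 699.8 -223.5   44. ]
blue 109 [188. 214.] [576.7 303.2  44. ]
blue 44 [156. 240.] [490.8 386.6  44. ]
```

View pics/t3.png

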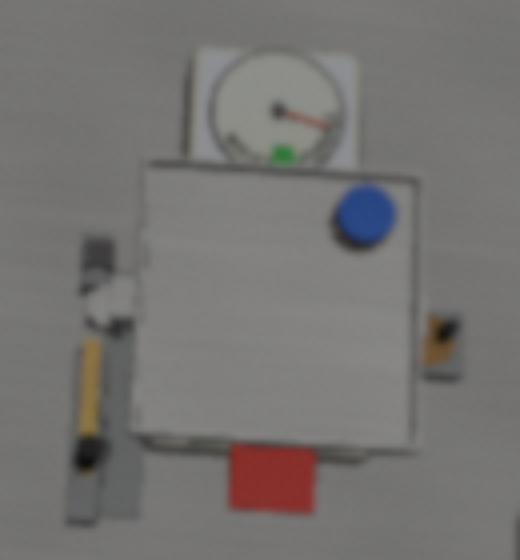

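The top crop shows the first jar in the pan at (365,213). The needle runs from (278,110) to (327,127), about 0.27 rad, so roughly 100 g.

>>> {"method": "arm_command", "body": {
  "plan": [
    [0.36,0.0,0,0.06,0],
    [0.36,0,0,0.06,0],
    [0.36,0,0,0.06,0],
    [0.36,0,0,0.005,0],
    [0.36,0,0,0,0],
    [-0.5,0,0,0,0],
    [-0.5,0,0,0,0],
    [-0.5,0,0,0,0],
    [-0.5,0,0,-0.03,0],
    [-0.5,0,0,-0.05,0],
    [-0.5,0,0,-0.05,0],
    [-0.5,0,0,-0.05,0],
    [-0.5,-0.0426,0.0297,0,0],
    [-0.5,-0.0426,0.0297,0,0],
    [-0.5,-0.0426,0.0297,0,0],
    [-0.5,-0.0426,0.0297,0,0],
    [-0.5,-0.0426,0.0297,0,0],
    [-0.5,-0.0426,0.0297,0,0],
    [-0.5,-0.0426,0.0297,0,0],
    [-0.5,-0.0426,0.0297,0,0]
  ]
}}

```text
clock: 14.75
eef_pos: [668.8, -151.6, 202.7]
eef_rot: [3.141, 0.0, 1.586]
wrist_force: [0.6, -0.5, -0.1]
finger_gap: 41.2
finger_force: 20.0
```

>>> {"method": "arm_command", "body": {
  "plan": [
    [-0.5,0,0,0,0],
    [-0.5,0,0,0,0]
  ]
}}

```text
clock: 15.0
eef_pos: [667.9, -149.8, 202.3]
eef_rot: [-3.141, -0.0, 1.586]
wrist_force: [-0.2, -0.0, -1.4]
finger_gap: 41.6
finger_force: 20.0
```

>>> {"method": "arm_command", "body": {
  "plan": [
    [-0.5,0,0,0.04,0],
    [-0.5,0,0,0.025,0],
    [-0.5,0,0,0.005,0],
    [-0.5,0,0,0,0],
    [0.06,0,0,0,0],
    [0.06,0,0,0,0],
    [0.06,0,0,0,0],
    [0.06,0,0,-0.03,0],
    [0.36,0,0,-0.04,0],
    [0.36,0.0483,-0.0276,0,0],
    [0.36,0.0483,-0.0276,0,0],
    [0.36,0.0483,-0.0276,0,0],
    [0.36,0.0483,-0.0276,0,0],
    [0.36,0.0483,-0.0276,0,0],
    [0.36,0.0483,-0.0276,0,0],
    [0.36,0.0483,-0.0276,0,0],
    [0.36,0.0483,-0.0276,0,0],
    [0.36,0.0483,-0.0276,0,0],
    [0.36,0,0,0,0],
    [0.36,0,0,0,0]
  ]
}}

```text
clock: 17.5
eef_pos: [413.5, 280.4, 202.6]
eef_rot: [3.141, 0.0, 1.586]
wrist_force: [0.0, 0.3, -0.5]
finger_gap: 64.5
finger_force: 0.0
```

```bash
sed -i 's/m=((H<10).*$/B,G,Rr=[x.astype(int) for x in cv2.split(c["img"])]; m=(Rr-np.maximum(B,G)>25)\&(u>325)\&(u<365)\&(v>140)\&(v<180)/' h.py
python3 - <<'E'
from h import *
look("t4"); c=eyes.camera("wrist"); jars(c,300)
E
```

```text
{'clock': 17.5, 'joints': [0.523, 0.19, 1.665, -0.0, 1.287, 0.507], 'eef_pos': [413.533, 280.353, 202.611], 'eef_rot': [3.141, 0.0, 1.586], 'wrist_force': [0.039, 0.347, -0.458], 'finger_gap': 64.49, 'finger_force': 0.0}
needle 6 ang 0.48 g 172 far 0.46
green 12 ang 1.48 g 529 far 1.48
blue 124 [346. 187.] [ 697.6 -162.4   44. ]
blue 124 [366. 189.] [ 698.1 -222.6   44. ]
blue 109 [188. 214.] [576.7 303.2  44. ]
blue 107 [188. 240.] [499.3 293.7  44. ]
blue 75 [190. 269.] [416.  276.6  44. ]
blue 1491 [360.  92.] [489.6 378.8  44. ]
blue 1206 [440. 171.] [575.5 305.6  44. ]
blue 961 [364. 177.] [499.1 298.5  44. ]
blue 587 [278. 183.] [413.6 290.7  44. ]
```

>>> {"method": "arm_command", "body": {
  "plan": [
    [0.36,0.0,0,0.06,0],
    [0.36,0,0,0.06,0],
    [0.36,0,0,0.06,0],
    [0.36,0,0,0.0,0],
    [0.36,0,0,0,0],
    [-0.5,0,0,0,0],
    [-0.5,0,0,0,0],
    [-0.5,0,0,0,0],
    [-0.5,0,0,-0.03,0],
    [-0.5,0,0,-0.05,0],
    [-0.5,0,0,-0.05,0],
    [-0.5,0,0,-0.05,0],
    [-0.5,-0.0469,0.0309,0,0],
    [-0.5,-0.0469,0.0309,0,0],
    [-0.5,-0.0469,0.0309,0,0],
    [-0.5,-0.0469,0.0309,0,0],
    [-0.5,-0.0469,0.0309,0,0],
    [-0.5,-0.0469,0.0309,0,0],
    [-0.5,-0.0469,0.0309,0,0],
    [-0.5,-0.0469,0.0309,0,0]
  ]
}}

```text
clock: 20.1
eef_pos: [666.8, -92.4, 202.7]
eef_rot: [3.141, -0.0, 1.586]
wrist_force: [0.6, 1.1, -0.4]
finger_gap: 41.1
finger_force: 20.0
```

>>> {"method": "arm_command", "body": {
  "plan": [
    [-0.5,0,0,0,0],
    [-0.5,0,0,0,0]
  ]
}}

```text
clock: 20.35
eef_pos: [665.7, -90.3, 202.3]
eef_rot: [-3.141, -0.0, 1.586]
wrist_force: [0.4, 0.4, -0.4]
finger_gap: 41.6
finger_force: 20.0
```

>>> {"method": "arm_command", "body": {
  "plan": [
    [-0.5,0,0,0.045,0],
    [-0.5,0,0,0.025,0],
    [-0.5,0,0,0.005,0],
    [-0.5,0,0,0,0],
    [0.06,0,0,0,0],
    [0.06,0,0,0,0],
    [0.06,0,0,0,0],
    [0.06,0,0,-0.03,0],
    [0.36,0,0,-0.045,0],
    [0.36,0.0485,-0.0201,0,0],
    [0.36,0.0485,-0.0201,0,0],
    [0.36,0.0485,-0.0201,0,0],
    [0.36,0.0485,-0.0201,0,0],
    [0.36,0.0485,-0.0201,0,0],
    [0.36,0.0485,-0.0201,0,0],
    [0.36,0.0485,-0.0201,0,0],
    [0.36,0.0485,-0.0201,0,0],
    [0.36,0,0,0,0],
    [0.36,0,0,0,0]
  ]
}}

```text
clock: 22.72
eef_pos: [499.6, 294.5, 202.5]
eef_rot: [3.141, 0.0, 1.586]
wrist_force: [-0.6, -0.4, 0.2]
finger_gap: 63.7
finger_force: 0.0
```

Run:
```python
from h import *
look("t5"); c=eyes.camera("wrist"); jars(c,300)
```

```text
{'clock': 22.725, 'joints': [0.47, 0.369, 1.436, -0.0, 1.336, 0.454], 'eef_pos': [499.596, 294.473, 202.51], 'eef_rot': [3.141, 0.0, 1.586], 'wrist_force': [-0.564, -0.361, 0.207], 'finger_gap': 63.744, 'finger_force': 0.0}
needle 6 ang 0.76 g 272 far 0.75
green 15 ang 1.49 g 531 far 1.45
blue 128 [324. 187.] [693.6 -97.7  44. ]
blue 126 [346. 188.] [ 695.7 -161.8   44. ]
blue 121 [365. 189.] [ 696.7 -221.7   44. ]
blue 99 [187. 214.] [577.3 304.7  44. ]
blue 50 [190. 239.] [503.5 287.3  44. ]
blue 1457 [269. 106.] [490.1 379.   44. ]
blue 667 [359. 177.] [580.3 311.9  44. ]
blue 581 [277. 184.] [499.5 304.   44. ]
```

>>> {"method": "arm_command", "body": {
  "plan": [
    [0.36,0.0,0,0.06,0],
    [0.36,0,0,0.06,0],
    [0.36,0,0,0.06,0],
    [0.36,0,0,0.0,0],
    [0.36,0,0,0,0],
    [-0.5,0,0,0,0],
    [-0.5,0,0,0,0],
    [-0.5,0,0,0,0],
    [-0.5,0,0,-0.03,0],
    [-0.5,0,0,-0.05,0],
    [-0.5,0,0,-0.05,0],
    [-0.5,0,0,-0.05,0],
    [-0.5,-0.0504,0.0095,0,0],
    [-0.5,-0.0504,0.0095,0,0],
    [-0.5,-0.0504,0.0095,0,0],
    [-0.5,-0.0504,0.0095,0,0],
    [-0.5,-0.0504,0.0095,0,0],
    [-0.5,-0.0504,0.0095,0,0],
    [-0.5,-0.0504,0.0095,0,0],
    [-0.5,-0.0504,0.0095,0,0]
  ]
}}

```text
clock: 25.32
eef_pos: [581.5, -108.9, 202.8]
eef_rot: [3.141, 0.0, 1.586]
wrist_force: [0.6, -0.2, -0.5]
finger_gap: 41.8
finger_force: 20.0
```

>>> {"method": "arm_command", "body": {
  "plan": [
    [-0.5,-0.0504,0.0095,0,0],
    [-0.5,-0.0504,0.0095,0,0],
    [-0.5,0,0,0,0],
    [-0.5,0,0,0,0]
  ]
}}

```text
clock: 25.82
eef_pos: [601.9, -207.3, 202.4]
eef_rot: [-3.141, -0.0, 1.586]
wrist_force: [0.2, -0.4, -0.6]
finger_gap: 41.7
finger_force: 20.0
```

>>> {"method": "arm_command", "body": {
  "plan": [
    [-0.5,0,0,0.05,0],
    [-0.5,0,0,0.025,0],
    [-0.5,0,0,0.005,0],
    [-0.5,0,0,0,0],
    [0.06,0,0,0,0],
    [0.06,0,0,0,0],
    [0.06,0,0,0,0],
    [0.06,0,0,-0.03,0],
    [0.36,0,0,-0.05,0],
    [0.36,0.0513,-0.0017,0,0],
    [0.36,0.0513,-0.0017,0,0],
    [0.36,0.0513,-0.0017,0,0],
    [0.36,0.0513,-0.0017,0,0],
    [0.36,0.0513,-0.0017,0,0],
    [0.36,0.0513,-0.0017,0,0],
    [0.36,0.0513,-0.0017,0,0],
    [0.36,0.0513,-0.0017,0,0],
    [0.36,0.0513,-0.0017,0,0],
    [0.36,0.0513,-0.0017,0,0],
    [0.36,0,0,0,0]
  ]
}}

```text
clock: 28.32
eef_pos: [576.4, 308.0, 202.1]
eef_rot: [-3.141, -0.0, 1.59]
wrist_force: [0.6, -1.6, 0.7]
finger_gap: 64.1
finger_force: 0.0
```

Run:
```python
from h import *
look("t6"); c=eyes.camera("wrist"); jars(c,300)
```

```text
{'clock': 28.325, 'joints': [0.435, 0.539, 1.195, 0.0, 1.409, 0.416], 'eef_pos': [576.437, 307.972, 202.092], 'eef_rot': [-3.141, -0.0, 1.59], 'wrist_force': [0.635, -1.564, 0.744], 'finger_gap': 64.072, 'finger_force': 0.0}
needle 9 ang 1.08 g 385 far 1.06
green 16 ang 1.48 g 527 far 1.45
blue 127 [324. 188.] [691.8 -96.7  44. ]
blue 124 [345. 189.] [ 693.9 -160.7   44. ]
blue 120 [365. 190.] [ 694.7 -220.3   44. ]
blue 126 [364. 213.] [ 623.2 -222.    44. ]
blue 42 [190. 214.] [578.3 296.5  44. ]
blue 1413 [189. 118.] [490.7 378.8  44. ]
blue 491 [278. 184.] [577.3 315.6  44. ]
```

View pics/t6.png

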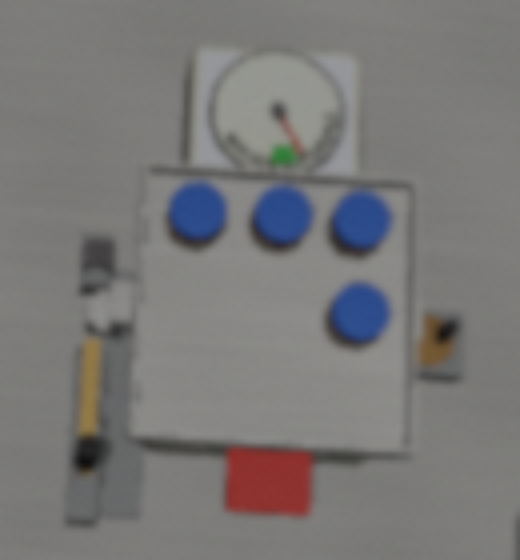

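Four jars are in the pan, at crop (197,210), (282,215), (361,220) and (358,313). The needle reads about 1.05 rad, just short of green, so one more jar of 70–140 g will bring it in.

>>> {"method": "arm_command", "body": {
  "plan": [
    [0.36,-0.001,0,0.06,0],
    [0.36,0,0,0.06,0],
    [0.36,0,0,0.06,0],
    [0.36,0,0,0.0,0],
    [0.36,0,0,0,0],
    [-0.5,0,0,0,0],
    [-0.5,0,0,0,0],
    [-0.5,0,0,0,0],
    [-0.5,0,0,-0.03,0],
    [-0.5,0,0,-0.05,0],
    [-0.5,0,0,-0.05,0],
    [-0.5,0,0,-0.05,0],
    [-0.5,-0.057,0.0022,0,0],
    [-0.5,-0.057,0.0022,0,0],
    [-0.5,-0.057,0.0022,0,0],
    [-0.5,-0.057,0.0022,0,0],
    [-0.5,-0.057,0.0022,0,0],
    [-0.5,-0.057,0.0022,0,0],
    [-0.5,-0.057,0.0022,0,0],
    [-0.5,-0.057,0.0022,0,0]
  ]
}}

```text
clock: 30.92
eef_pos: [601.6, -153.5, 202.8]
eef_rot: [3.141, 0.0, 1.586]
wrist_force: [-0.0, -0.2, -0.6]
finger_gap: 41.8
finger_force: 20.0
```

>>> {"method": "arm_command", "body": {
  "plan": [
    [-0.5,0,0,0,0],
    [-0.5,0,0,0,0],
    [-0.5,0,0,0,0]
  ]
}}

```text
clock: 31.3
eef_pos: [601.9, -150.4, 202.7]
eef_rot: [3.141, -0.0, 1.587]
wrist_force: [-0.5, -0.4, -1.1]
finger_gap: 41.5
finger_force: 20.0
```

>>> {"method": "arm_command", "body": {
  "plan": [
    [-0.5,0,0,0.055,0],
    [-0.5,0,0,0.025,0],
    [-0.5,0,0,0.005,0],
    [-0.5,0,0,0,0],
    [0.06,0,0,0,0],
    [0.06,0,0,0,0],
    [0.06,0,0,0,0],
    [0.06,0,0,-0.03,0],
    [0.06,0,0,-0.055,0],
    [0.06,0.04,-0.05,0,0],
    [0.06,0.04,-0.05,0,0],
    [0.06,0.04,-0.05,0,0],
    [0.06,0,0,0,0],
    [0.06,0,0,0,0],
    [0.06,0,0,0,0],
    [0.06,0,0,0,0]
  ]
}}

```text
clock: 33.3
eef_pos: [454.1, -37.3, 202.2]
eef_rot: [-3.141, -0.0, 1.585]
wrist_force: [0.6, -0.2, -0.7]
finger_gap: 50.2
finger_force: 0.0
```

Run:
```python
from h import *
c=look("t7"); cv2.imwrite("pics/t7f.png",c["img"])
```

```text
{'clock': 33.3, 'joints': [-0.162, 0.091, 1.778, -0.0, 1.273, -0.177], 'eef_pos': [454.092, -37.324, 202.155], 'eef_rot': [-3.141, -0.0, 1.585], 'wrist_force': [0.577, -0.24, -0.679], 'finger_gap': 50.194, 'finger_force': 0.0}
needle 3 ang 1.28 g 459 far 1.27
green 12 ang 1.52 g 543 far 1.53
blue 130 [324. 188.] [690.4 -96.   44. ]
blue 121 [345. 189.] [ 692.5 -160.4   44. ]
blue 119 [364. 190.] [ 693.2 -219.5   44. ]
blue 129 [344. 212.] [ 621.9 -160.3   44. ]
blue 123 [364. 213.] [ 622.3 -221.2   44. ]
blue 113 [160. 241.] [490.9 376.9  44. ]
```

View pics/t7.png

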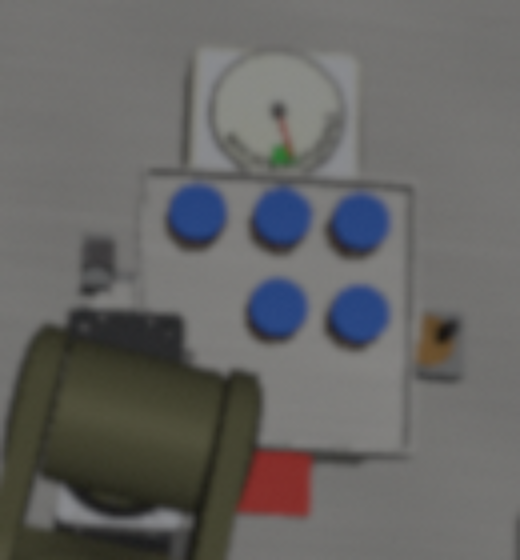

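The needle runs from (278,110) to (291,150), close to the lower edge of green. I'll read it from nearer with the wrist camera.

>>> {"method": "arm_command", "body": {
  "plan": [
    [0.06,-0.018,0.048,0,0],
    [0.06,-0.018,0.048,0,0],
    [0.06,-0.018,0.048,0,0],
    [0.06,0,0,0,0],
    [0.06,0,0,0,0],
    [0.06,0,0,0,0]
  ]
}}

```text
clock: 34.1
eef_pos: [597.9, -88.4, 203.0]
eef_rot: [3.141, 0.0, 1.586]
wrist_force: [-0.5, -0.1, 0.2]
finger_gap: 49.7
finger_force: 0.0
```

Run:
```python
from h import *
c=eyes.camera("wrist"); cv2.imwrite("pics/w3.png",c["img"])
B,G,Rr=[x.astype(int) for x in cv2.split(c["img"])]
H,S,V=cv2.split(cv2.cvtColor(c["img"],cv2.COLOR_BGR2HSV))
v,u=np.mgrid[0:420,0:560]
for n,q in(("red",Rr-np.maximum(B,G)>40),("green",(H>45)&(H<75)&(S>100))):
  for a,ce,m in blobs(q,25):
    w=onplane(c,np.c_[u[m],v[m]],83)[:,:2]; mu=w.mean(0); e=np.linalg.svd(w-mu,full_matrices=False)[2][0]
    if e[0]>0: e=-e
    s=np.arctan2(-e[0],-e[1]); print(n,a,ce.round(0),mu.round(1),"dir ang",round(s+0.015,3),"ext",w.min(0).round(0),w.max(0).round(0))
    if n=="green":
      hub=np.array([606+155,-150+2]); t=w-hub; an=np.arctan2(-t[:,0],-t[:,1])+.015; print(an.min(),an.max())
```

```text
red 39 [223. 123.] [550.5 -18.2] dir ang 1.576 ext [534. -18.] [567. -18.]
red 2842 [150. 274.] [ 475.3 -161.2] dir ang 0.019 ext [ 452. -194.] [ 499. -130.]
red 30 [287. 265.] [ 607.3 -148.6] dir ang 1.814 ext [ 595. -154.] [ 619. -147.]
red 27 [363. 265.] [ 680.3 -147.7] dir ang 1.718 ext [ 670. -151.] [ 691. -147.]
red 123 [424. 273.] [ 740.7 -155.7] dir ang 1.269 ext [ 725. -162.] [ 756. -149.]
red 72 [279. 325.] [ 600.9 -215.3] dir ang 1.508 ext [ 582. -224.] [ 622. -211.]
green 189 [410. 268.] [ 726.5 -151.2] dir ang 0.383 ext [ 720. -162.] [ 734. -144.]
1.2144577654774793 1.7130137832480383
```

View pics/w3.png

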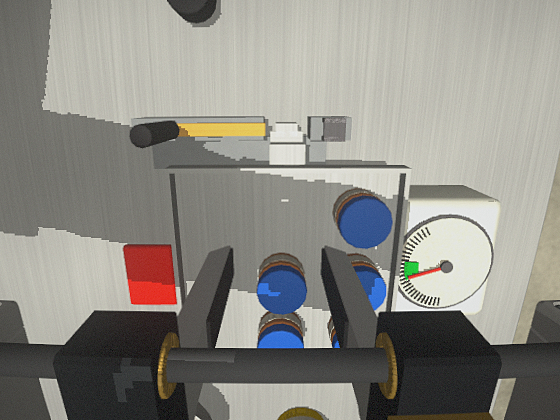

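The needle stands at 1.27 rad inside the green sector, about 453 g, with five jars in the pan and the fingers clear. The red pad is at pixel (150,274), which puts it at world (483,-151). I'll press it next.

>>> {"method": "arm_command", "body": {
  "plan": [
    [-1,-0.0203,-0.0387,0,0],
    [-1,-0.0203,-0.0387,0,0],
    [-1,-0.0203,-0.0387,0,0],
    [-1,0,0,0.045,0],
    [-1,0,0,0.045,0],
    [-1,0,0,0,0],
    [-1,0,0,0,0],
    [-1,0,0,0.004,0],
    [-1,0,0,0.005,0],
    [-1,0,0,0.005,0],
    [-1,0,0,0.005,0],
    [-1,0,0,0.005,0],
    [-1,0,0,0.005,0],
    [-1,0,0,0.005,0],
    [-1,0,0,0.003,0],
    [-1,0,0,0,0],
    [-1,0,0,0,0]
  ]
}}

```text
clock: 36.28
eef_pos: [483.4, -151.4, 75.5]
eef_rot: [3.141, 0.0, 1.586]
wrist_force: [2.4, 0.0, 4.7]
finger_gap: 0.7
finger_force: 2.4
```

>>> {"method": "arm_command", "body": {
  "plan": [
    [-1,0,0,0.001,0],
    [-1,0,0,0,0],
    [-1,0,0,-0.006,0],
    [-1,0,0,-0.02,0],
    [-1,0,0,-0.05,0],
    [-1,0,0,-0.05,0],
    [-1,0.04,0,0,0],
    [-1,0.04,0,0,0],
    [-1,0.04,0,0,0],
    [-1,0,0,0,0]
  ]
}}

```text
clock: 37.52
eef_pos: [480.9, -29.5, 200.1]
eef_rot: [-3.14, -0.0, 1.589]
wrist_force: [-0.9, 0.1, -0.1]
finger_gap: 0.3
finger_force: 0.0
```

Run:
```python
from h import *
st(); c=eyes.camera("wrist"); cv2.imwrite("pics/w4.png",c["img"])
B,G,Rr=[x.astype(int) for x in cv2.split(c["img"])]
v,u=np.mgrid[0:420,0:560]
for a,ce,m in blobs((Rr-np.maximum(B,G)>40),300):
    print(a,ce.round(0),"padz",np.median(depthpt(c,np.c_[u[m],v[m]])[:,2]),onplane(c,ce,81)[0])
```

```text
{'clock': 37.525, 'joints': [-0.137, 0.153, 1.714, 0.0, 1.276, -0.155], 'eef_pos': [480.932, -29.487, 200.088], 'eef_rot': [-3.14, -0.0, 1.589], 'wrist_force': [-0.929, 0.078, -0.14], 'finger_gap': 0.289, 'finger_force': 0.0}
314 [328. 193.] padz 49.77090799670762 [525.59115184 -18.17058228  81.        ]
```

View pics/w4.png

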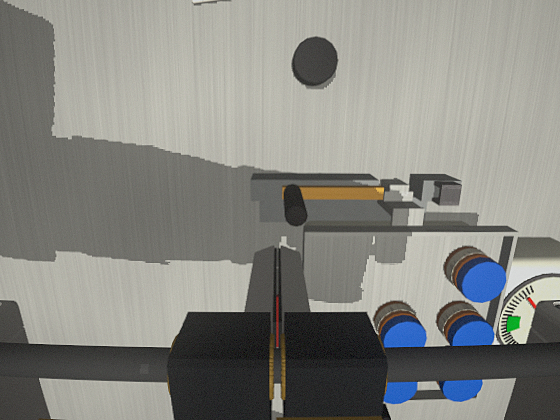

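The jars are still in place, and the needle at (530,302) stands well past green, so the tray is caught down. The handle top is at (296,216). I'll grip it and slide the bolt home.

>>> {"method": "arm_command", "body": {
  "plan": [
    [0,0.006,0.012,0,0],
    [0,0,0,0,0],
    [0,0,0,0.04,0],
    [0,0,0,0.04,0],
    [0,0,0,0.03,0],
    [0,0,0,0,0],
    [-0.8,0,0,0,0],
    [-0.8,0,0,0,0],
    [-0.8,0,0,0,0],
    [-0.8,0,0,0,0]
  ],
  "newtons": 8
}}

```text
clock: 38.83
eef_pos: [495.3, -25.2, 91.4]
eef_rot: [3.136, 0.0, 1.586]
wrist_force: [11.9, 0.8, -5.6]
finger_gap: 17.6
finger_force: 8.0
```

>>> {"method": "arm_command", "body": {
  "plan": [
    [-0.8,0,0.012,0,0],
    [-0.8,0,0.012,0,0],
    [-0.8,0,0.012,0,0],
    [-0.8,0,0.012,0,0],
    [-0.8,0,0.012,0,0],
    [-0.8,0,0.008,0,0],
    [-0.8,0,0.005,0,0],
    [-0.8,0,0,0,0],
    [-0.8,0,0,0,0]
  ]
}}

```text
clock: 39.95
eef_pos: [565.5, -24.0, 90.6]
eef_rot: [-3.138, -0.0, 1.586]
wrist_force: [-12.5, 0.1, 9.8]
finger_gap: 17.9
finger_force: 8.0
```

Moved 70 mm and it is against the stop. Release, lift and check.

>>> {"method": "arm_command", "body": {
  "plan": [
    [0,0,-0.002,0,0],
    [0,0,0,0,0],
    [0,0,0,0,0],
    [0,0,0,-0.05,0],
    [0,0,0,-0.06,0],
    [0,0.05,-0.04,0,0],
    [0,0.05,-0.04,0,0],
    [0,0.05,-0.04,0,0],
    [0,0,0,0,0],
    [0,0,0,0,0]
  ]
}}

```text
clock: 41.2
eef_pos: [445.5, 120.5, 200.7]
eef_rot: [3.141, 0.0, 1.586]
wrist_force: [-0.4, -0.3, 0.2]
finger_gap: 46.7
finger_force: 0.0
```

Run:
```python
from h import *
look("t8")
```

```text
{'clock': 41.2, 'joints': [0.185, 0.105, 1.766, -0.0, 1.269, 0.169], 'eef_pos': [445.479, 120.453, 200.698], 'eef_rot': [3.141, 0.0, 1.586], 'wrist_force': [-0.38, -0.315, 0.228], 'finger_gap': 46.711, 'finger_force': 0.0}
needle 5 ang 2.42 g 866 far 2.39
green 15 ang 1.49 g 531 far 1.45
blue 124 [323. 190.] [683.7 -94.5  44. ]
blue 119 [344. 191.] [ 685.8 -157.    44. ]
blue 114 [363. 192.] [ 686.4 -216.2   44. ]
blue 121 [343. 213.] [ 616.7 -157.3   44. ]
blue 120 [363. 215.] [ 616.5 -217.4   44. ]
blue 115 [160. 241.] [491.1 376.8  44. ]
```

View pics/t8.png

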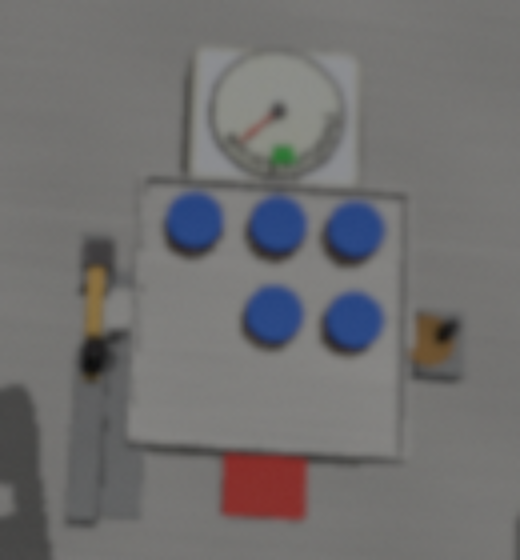

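The handle is back at (93,355), the same spot as at the start, so the bolt is home. The needle reads 2.4, meaning the tray is caught, and the five jars are at rest in the pan. I'm handing the job in.

```bash
python3 -c "
from cell import ticket
print(ticket.sign_off())"
```

```text
the job is handed in; nothing more can be done
None
```

The job is handed in, though the sign-off returned no verdict: five jars are in the pan (needle 1.27 rad, about 453 g, in the green), the tray is caught down, the bolt is home, and the spare jar is still on the board.

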